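# Put the check weight away with the weighing tongs

## Task

Put the check weight away as you would in a weighing room: take the sprung weighing tongs from their holder, close their jaws on the neck of the weight that stands on the balance pan and lift it off, then lower it into its own empty well in the weight case (the smaller of the two round wells), feeling gently for the mouth with no hard press or drop, until it sits fully home on the bottom, and let it go. Then stand the tongs back in their holder pocket. Only the tongs may touch the weight, never the fingers; do not lean on the balance pan, and leave the large weight beside the case and the spatula in the holder where they are.

Things in the scene. Friction and masses are not known exactly. Their poses are not given: they have to be found in the camera images.
- weight_center (a point): Centre, half-way up, of the loose 200 g steel knob weight (47 mm tall) that stands on the balance pan: body 30 mm in diameter, 31 mm tall, foot bevelled 1 mm; above it a neck 11 mm in diameter, 8 mm tall; on top a knob 18 mm in diameter, 8 mm tall. Foot 23.5 mm below this point, middle of the neck 11.5 mm above it. z is the weight's axis.
- tongs_jaws (a point): Point midway between the jaws of the steel weighing tongs, half-way up their 3.6 mm thickness. z points up along the tongs, towards the bow; the arms stand apart along y and close along y. A V notch in each jaw faces the other and centres the weight's neck on this point as they shut. Open, the gap between the jaws is 33 mm, the width over them 60 mm in y; jaws 18 mm wide in x.
- tongs_grip (a point): Point between the ribbed grip plates of the tongs, where they are held and squeezed, 82 mm above tongs_jaws, same axes. Each plate is 20 mm wide in x and reaches 13 mm below to 11 mm above this point; the bow's top is 39 mm above it. Over the plates in y: open, 38 mm here and 41 mm at their lower ends (they flare downwards); shut on the weight's neck, 29 mm.
- tongs_left (a joint): How far each tongs arm is swung shut, rad (both alike): 0 open, 0.15 shut on the weight's neck. A spring opens them: 4 N on each plate starts to close them, 10 N shuts them on the neck. Fingers closed to 37.5 to 40 mm hold them while the jaws still pass over the weight's knob. Then close slowly; 30 to 60 N of grip holds the weight firmly.
- pan_top (a point): Centre of the top of the balance pan, a round steel pan 110 mm in diameter, 52 mm above the bench, on a low white portable balance (205 x 150 mm, fixed).
- well (a point): Nominal centre of the mouth of the check weight's well, at the insert's top, 33 mm above the bench; axes are the case's, z up. The insert lies loose in the case: the true well lies some 3 to 6.5 mm off this point, which way this reading does not show. Round bore 32 mm in diameter (weight 30 mm), 18 mm deep, flat bottom, sharp edge. Fully home, weight_center is 5.5 mm above this point.
- case: Weight case, fixed: open wooden box 88 (x) by 178 (y) mm, 38 mm high, with a pale wooden insert, its flat top 5 mm below the rim; light pushes do not shift it. Origin on the bench under its centre. Nominal check weight's well at y = -6 mm; the larger well (42 mm, for the large weight) at y = +50 mm; clear cover, 3 mm high, on it from y = -32 to -72 mm. A weight rested partly over a well dips deeper the nearer it is to its centre.
- pocket (a point): Centre of the floor of the tongs' pocket in the holder, a grey block (110 x 100 x 60 mm, fixed). The pocket is 26 mm in x, 68 mm in y (the holder's axes, z up) and 50 mm deep; its floor is 10 mm above the bench. The tongs stand in it jaws down with their y along its y (either way round), tongs_jaws 2 mm above this point.
- big_weight_center (a point): Centre, half-way up, of the large 500 g knob weight (40 mm in diameter, 64 mm tall) that stands on the bench beside the case; to be left alone.
- spatula: Steel spatula, 127 mm long, standing in a round hole of the holder, 65 mm from the tongs, its top level with theirs; origin at its lower end; to be left alone.
- weight: The check weight; origin at the centre of its foot.
- tongs: The weighing tongs: 70 g, 123 mm tall, two flat steel arms joined by a bow on top, standing jaws down in the holder's pocket; origin 2 mm below tongs_jaws.
- pan: The balance pan; origin under its centre.
Not all that is in view belongs to the job. What is shaped like the tongs but black or purple is not meant.

How it is judged (in metres and radians):
On the way, in this order (a step that is already met when the one before it is completed fails the run):
1. the weight is lifted at least 15 mm clear of the pan in the tongs (z of weight_center in the frame of pan_top above 0.0385 m and contact force between tongs and weight above 0.3 N and contact force between weight and pan below 0.01 N), for 0.2 s.
2. the weight is fully home in its well and the tongs have let go of it (z of weight_center in the frame of well below 0.0075 m and horizontal distance between weight_center and well below 0.009 m and angle between weight_center's own z axis and vertical below 0.09 rad and contact force between tongs and weight below 0.1 N and linear speed of weight below 0.02 m/s), for 0.3 s.
3. the tongs stand back in their pocket, let go (z of weight_center in the frame of well below 0.0075 m and horizontal distance between weight_center and well below 0.009 m and angle between weight_center's own z axis and vertical below 0.09 rad and z of tongs_jaws in the frame of pocket below 0.01 m and horizontal distance between tongs_jaws and pocket below 0.014 m and angle between tongs's own z axis and vertical below 0.25 rad and contact force between the fingers and tongs below 0.05 N), for 0.2 s.
At the end, for the whole second after the job is handed in: The weight stands upright (0.09 rad), within 2 mm of its well's bottom and 9 mm of the well site sideways; the tongs stand in their pocket (jaws within 8 mm of resting on its floor and 14 mm of its centre, tilt under 0.25 rad); both let go and at rest (z of weight_center in the frame of well below 0.0075 m and horizontal distance between weight_center and well below 0.009 m and angle between weight_center's own z axis and vertical below 0.09 rad and z of tongs_jaws in the frame of pocket below 0.01 m and horizontal distance between tongs_jaws and pocket below 0.014 m and angle between tongs's own z axis and vertical below 0.25 rad and linear speed of each of weight, tongs below 0.02 m/s and contact force between tongs and weight below 0.05 N); the robot touches nothing.
It fails at once if the fingers or the arm touch the weight (contact force between any of the fingers, the arm and weight above 0.3 N).
It fails at once if the balance pan is leaned on (more than 15 N) (contact force between pan and anything else above 15 N).
It fails at once if the weight is pressed or dropped on the case or its insert with more than 25 N (contact force between weight and case above 25 N).
It fails at once if the large weight is moved more than 8 mm (distance of big_weight_center from where it was at the start of the episode above 0.008 m).
It fails at once if the spatula is moved more than 20 mm (distance of spatula from where it was at the start of the episode above 0.02 m).
It also fails if it takes over 72 s, if anything falls off the work surface, if the arm or the gripper's body presses on something with over 40 N, if the wrist force passes 120 N, or if a joint passes its speed limit or range.

## Robot

A 6-joint arm with a two-finger parallel gripper is mounted at the origin on the work surface. World frame = base frame: x ahead of the robot, y to its left, z up, the work surface at z = 0. Lengths are in mm, angles in degrees, forces in N, time in s.
With the tool pointing down it reaches from about 350 to 850 mm from the base axis. Payload 8.1 kg.
Tool frame: the origin (TCP) lies between the finger pads; the fingertips stand 22 mm ahead of it and the grasp point (between the pads) lies 3 mm ahead of it (r.nose_length is the z of the fingertips in the tool frame, in mm); z points along the fingers, x is the direction in which the jaws open and shut, and the axes are right-handed (so a half turn about z gives the same grasp; the last joint's range is limited). The gripper opens to 85 mm and grips with 20 to 120 N. Pads are 22 mm wide; open, the fingers measure 114 mm over their backs; the gripper's body (76 mm by 85 mm) begins 54 mm behind the grasp point. The pads swing forward as they close: fully open they stand 13 mm farther back than shut.
Start: joints at [-4.893, 7.471, 85.268, -0, 87.261, -4.893], TCP at [600.005, 0.022, 253.292] pointing down, gripper open.
Joint ranges: [-169.43, 169.43], [-51.17, 129.36], [1.28, 143.12], [-76.62, 256.62], [0, 156.53], [-152.29, 152.29]. Speed limits (degrees/s): [136.94, 136.94, 159.86, 180, 180, 180].

## Interface

Orientations are given as [roll, pitch, yaw] about the fixed x, y, z axes, in that order (R = Rz(yaw) Ry(pitch) Rx(roll)).
In Python, from bench import r gives the robot as it stands.
- The arm moves only by the shell command python3 -m jog 'ROWS' [FORCE]. ROWS is JSON, a list of rows, each a list of 5 numbers: the shift along the tool's x, y, z in m, then the turn about the tool's z in degrees, then the opening in per cent of the stroke, from 0 (shut) to 100 (fully open). A call has 1 to 8 rows; each row is the pose to reach, as a shift and turn from the pose measured when the call began, along the tool's axes at that moment; what a row does not reach only later rows make up. A row lasts 1/10 s, in which the tool goes at most 50 mm and 8.59 degrees, less where a joint would pass 70% of its speed; a pose out of reach is approached as far as the arm can. A call with a gripper value outside its range is refused whole. The fingers move at their own pace and stop on an object; FORCE is the grip in N (left out, the last holds). Time passes only in rows, so rows that repeat a pose let the fingers close. It gives the time, the measured TCP pose, the force and the opening at its end, in the units of the state.
- r.sense(): the state, without advancing time (a new reading comes with each control period).
- r.snapshot(name): name is "scene" or "side" or "wrist"; returns a dict with "image" (480x640x3 uint8, red, green, blue), "K" (3x3 intrinsics, pixels), "distortion" ([k1, k2, p1, p2, k3] as OpenCV has them; the pictures are not rectified), "T" (4x4, takes a point from camera to world coordinates); the wrist camera has in their place "tool_from_camera" (4x4, takes a point from camera to tool coordinates, whose origin is the TCP and whose axes are the tool frame's). Camera axes: x right, y down, z forward; pixel columns grow to the right and rows downward; lengths in mm; the calibration is good to about 2 mm. A picture is of the moment at which its call begins: read the wrist's pose just before it. There is no depth.
- r.hand_in(): hands the job in, once; it reports no verdict.
Trained networks look in a picture, given as the dict that the camera call returned (one of the last four; its "shot" number tells which), for a name from the list of things; names that differ only in an ending like _2 or _b are one class to them, and where a whole thing is asked for, a point or a joint stands for the part that bears it (a point fixed in the world has none). Each returns a list of dicts, best first, with "conf" (0 to 1); they miss things now and then, are a little off and sometimes report something else, mostly with a low value. They report only what shows in the picture. A call takes as long as a camera call. They do not tell look-alikes from the thing itself.
- r.search_frame(picture, label): "bbox" ([left, top, right, bottom] in pixels, round what is visible of it).
- r.pinpoint(picture, label): "uv" ([column, row] in pixels: a listed point, or the origin of a listed thing).
The state is a dict: "time": time; "joint_pos": joint angles; "qd": joint speeds; "joint_efforts": joint torques, N m; "tool_pos": TCP position; "tcp_rot": TCP orientation; "ft_force": force on the tool from outside, world axes, zero at the start; "wrist_torque": the same for the moment, N m; "finger_gap": finger opening in mm.
Only numpy, scipy, OpenCV 4.12 (cv2) and the standard library are available. Lean on these libraries where they do the work, as an engineer would, in place of code of your own. Each camera call takes 0.05 s, during which the arm holds its last target. There are 200 camera calls.

## Working session

There is one attempt and no reset: what is moved stays moved. The work goes in short steps, Python scripts to look and compute and a shell command to move; the robot and the scene stay as the last step left them, time stands still between calls to the robot, and variables do not carry over. Pictures are saved under pics/ and viewed, about 8 in all and at most 12, crops included, and the job is handed in when it is done.

```bash
ls; mkdir -p pics; cat > h.py <<'E'
import numpy as np, cv2
from bench import r
from scipy.spatial.transform import Rotation as Ro
def ray(p,uv):
    K=np.array(p["K"]);d=np.array(p["distortion"])
    n=cv2.undistortPoints(np.array([[uv]],float),K,d)[0,0]
    T=p["_T"]; v=T[:3,:3]@np.array([n[0],n[1],1]); return T[:3,3],v/np.linalg.norm(v)
def snap(n):
    s=r.sense(); p=r.snapshot(n)
    if n=="wrist":
        T=np.eye(4);T[:3,:3]=Ro.from_euler("xyz",s["tcp_rot"],degrees=True).as_matrix();T[:3,3]=s["tool_pos"]
        p["_T"]=T@np.array(p["tool_from_camera"])
    else: p["_T"]=np.array(p["T"])
    return p
def atz(p,uv,z):
    o,v=ray(p,uv); return o+v*(z-o[2])/v[2]
def tri(L):
    A=0;b=0
    for o,v in L:
        M=np.eye(3)-np.outer(v,v);A=A+M;b=b+M@o
    x=np.linalg.solve(A,b); return x,[round(float(np.linalg.norm((np.eye(3)-np.outer(v,v))@(x-o))),1) for o,v in L]
def proj(p,X):
    T=np.linalg.inv(p["_T"]);rv=cv2.Rodrigues(T[:3,:3])[0]
    return cv2.projectPoints(np.array(X,float).reshape(-1,1,3),rv,T[:3,3],np.array(p["K"]),np.array(p["distortion"]))[0][:,0]
def save(p,name,box=None,sc=1):
    im=p["image"][:,:,::-1]
    if box: im=im[box[1]:box[3],box[0]:box[2]]
    cv2.imwrite("pics/"+name,cv2.resize(im,None,fx=sc,fy=sc,interpolation=cv2.INTER_CUBIC))
E
cat > a.py <<'E'
from h import *
P={n:snap(n) for n in ("scene","side","wrist")}
for n in P: save(P[n],n+"0.png")
for l in ["weight_center","tongs_jaws","tongs_grip","pan_top","well","case","pocket","big_weight_center","spatula"]:
    for n in P:
        print(l,n,[(np.round(d["uv"]).astype(int).tolist(),round(d["conf"],2)) for d in r.pinpoint(P[n],l)[:4]])
print({n:np.round(P[n]["_T"],2).tolist() for n in P}); print(r.sense())
E
python3 a.py
```

```text
pics
weight_center scene [([165, 352], 0.93), ([175, 347], 0.24)]
weight_center side [([303, 184], 0.49)]
weight_center wrist []
tongs_jaws scene [([406, 242], 0.98), ([391, 200], 0.68), ([454, 213], 0.6)]
tongs_jaws side [([271, 331], 0.92), ([260, 392], 0.89), ([340, 355], 0.8)]
tongs_jaws wrist []
tongs_grip scene [([411, 214], 0.87), ([396, 176], 0.7), ([462, 189], 0.7)]
tongs_grip side [([260, 356], 0.85), ([273, 295], 0.83), ([337, 320], 0.78), ([304, 193], 0.18)]
tongs_grip wrist []
pan_top scene []
pan_top side [([310, 195], 0.85), ([306, 184], 0.31)]
pan_top wrist [([336, 420], 0.96)]
well scene [([310, 262], 0.98)]
well side [([314, 254], 0.73)]
well wrist []
case scene [([308, 272], 0.64), ([169, 356], 0.52)]
case side [([313, 270], 0.81)]
case wrist [([257, 179], 0.63)]
pocket scene [([414, 238], 0.82)]
pocket side [([271, 330], 0.67)]
pocket wrist []
big_weight_center scene [([318, 229], 0.62), ([407, 240], 0.46)]
big_weight_center side [([336, 272], 0.9), ([311, 195], 0.2), ([271, 293], 0.16)]
big_weight_center wrist [([178, 123], 0.93)]
spatula scene []
spatula side []
[... 356 characters left out ...]
 [0.0, 0.0, 0.0, 1.0]]}
{'time': 1.5, 'joint_pos': array([-4.89380233e+00,  7.47085606e+00,  8.52661389e+01, -3.01767779e-04,
        8.72617323e+01, -4.89215864e+00]), 'qd': array([ 0.01635852,  0.05558424, -0.02624608, -0.03977638,  0.00397888,
       -0.02051126]), 'joint_efforts': array([-2.13566132e-04, -5.69313705e+01, -5.00849891e+01, -4.43871240e-04,
        1.52671226e-03,  5.85296607e-05]), 'tool_pos': array([6.00014227e+02, 1.15359286e-02, 2.53311398e+02]), 'tcp_rot': array([ 1.79999591e+02, -1.24240252e-03, -1.62927606e-03]), 'ft_force': array([-0.12171759,  0.02627672,  0.61977596]), 'wrist_torque': array([ 0.00917776, -0.04264235, -0.05187916]), 'finger_gap': 85.15373403617588}
```

View pics/scene0.png

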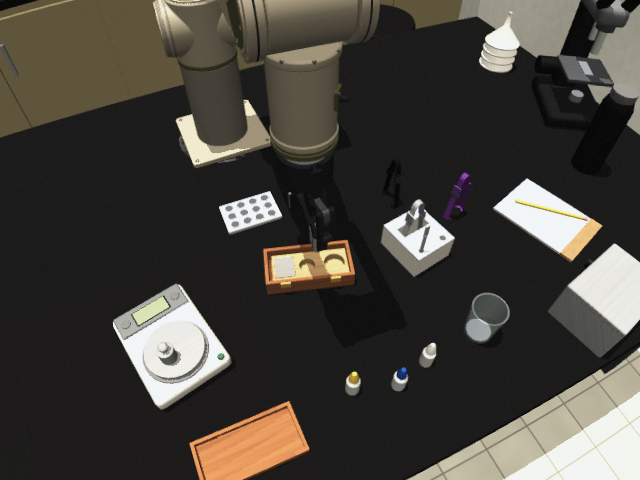

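View pics/side0.png

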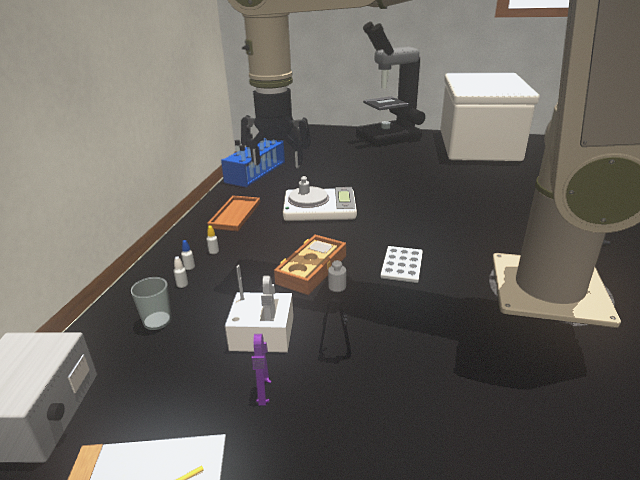

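```bash
cat > b.py <<'E'
from h import *
class Q(dict):pass
P={n:snap(n) for n in ("scene","side","wrist")}
S,D,W=P["scene"],P["side"],P["wrist"]
def t(name,*L): x,e=tri([ray(p,uv) for p,uv in L]); print(name,np.round(x,1),e)
t("weight",(S,[165,352]),(D,[303,184]))
t("pan",(D,[310,195]),(W,[336,420]))
print("panz52 wrist",atz(W,[336,420],52))
t("big",(S,[318,229]),(D,[336,272]),(W,[178,123]))
t("well",(S,[310,262]),(D,[314,254]))
for sj,sg in (([406,242],[411,214]),([391,200],[396,176]),([454,213],[462,189])):
  for dj,dg in (([271,331],[273,295]),([260,392],[260,356]),([340,355],[337,320])):
    t(f"jaw {sj}{dj}",(S,sj),(D,dj)); t("   grip",(S,sg),(D,dg))
t("pocket",(S,[414,238]),(D,[271,330]))
t("case",(S,[308,272]),(D,[313,270]))
E
python3 b.py
```

```text
weight [ 621.1 -278.5   76.4] [0.4, 0.4]
pan [ 607.1 -289.4   36.4] [3.3, 3.3]
panz52 wrist [ 609.17247399 -269.4446707    52.        ]
big [452.9  84.8  37. ] [1.1, 1.9, 1.6]
well [520.4  30.4  39. ] [7.0, 7.0]
jaw [406, 242][271, 331] [544.9 256.8   3.1] [1.6, 1.6]
   grip [536.8 256.4  90.1] [0.9, 0.9]
jaw [406, 242][260, 392] [523.7 315.4 -77.7] [32.4, 32.4]
   grip [516.4 315.6  16.4] [31.5, 31.5]
jaw [406, 242][340, 355] [454.8 272.8 -55.6] [51.8, 51.8]
   grip [453.1 277.3  37.6] [45.7, 45.7]
jaw [391, 200][271, 331] [497.7 277.2  52.9] [40.3, 40.3]
   grip [496.  272.6 128.7] [34.0, 34.0]
jaw [391, 200][260, 392] [474.2 334.6 -13.7] [72.3, 72.3]
   grip [473.4 330.9  66.3] [67.5, 67.5]
jaw [391, 200][340, 355] [407.8 292.4  -4.3] [6.1, 6.1]
   grip [412.  292.6  78.1] [5.2, 5.2]
jaw [454, 213][271, 331] [536.1 346.   69.3] [24.2, 24.2]
   grip [531.8 344.3 143.6] [28.7, 28.7]
jaw [454, 213][260, 392] [516.5 404.8   1.6] [0.6, 0.6]
   grip [513.1 403.5  80.7] [2.6, 2.6]
jaw [454, 213][340, 355] [456.9 368.7  27.1] [73.0, 73.0]
   grip [458.1 371.5 105. ] [70.3, 70.3]
pocket [544.7 270.2  14.5] [3.6, 3.6]
case [519.9  29.2  -3.2] [2.0, 2.0]
```

Candidates for the tongs in the scene view are the steel tongs in the holder (415,215), the black pair on the bench (393,180) and the purple pair (460,190). The spatula is at (425,240). I choose the steel pair in the grey holder, since its ray residual (1.6 mm) and heights fit. I'll go above it for a close look.

```bash
python3 -m jog '[[-0.06,-0.26,-0.01,0,100],[-0.06,-0.26,-0.01,0,100],[-0.06,-0.26,-0.01,0,100],[-0.06,-0.26,-0.01,0,100],[-0.06,-0.26,-0.01,0,100],[-0.06,-0.26,-0.01,0,100],[-0.06,-0.26,-0.01,0,100],[-0.06,-0.26,-0.01,0,100]]'
cat > c.py <<'E'
from h import *
W=snap("wrist"); save(W,"w1.png")
for l,z in (("tongs_jaws",12),("tongs_grip",94),("pocket",10),("spatula",6)):
    for d in r.pinpoint(W,l)[:3]: print(l,np.round(d["uv"],1),round(d["conf"],2),np.round(atz(W,d["uv"],z),1))
print([d for d in r.search_frame(W,"tongs")[:3]],[d for d in r.search_frame(W,"spatula")[:2]])
print(r.sense()["tool_pos"])
E
python3 c.py
```

```text
time: 2.45
tool_pos: [540.1, 259.6, 263.2]
tcp_rot: [180.0, 0.0, 0.0]
ft_force: [0.2, 0.4, 0.6]
finger_gap: 85.3
tongs_jaws [219.1 175.7] 0.96 [417.4 289.9  12. ]
tongs_jaws [331.3 201.7] 0.69 [542.9 260.2  12. ]
tongs_grip [190.9 188.9] 0.97 [418.1 289.5  94. ]
tongs_grip [336.3 223.1] 0.85 [546.8 258.2  94. ]
tongs_grip [293.9  50.1] 0.69 [512.6 398.7  94. ]
pocket [337.  200.7] 0.82 [549.5 261.   10. ]
spatula [386.4 217.5] 0.87 [608.1 240.1   6. ]
[{'bbox': [323.3, 183.0, 346.4, 246.2], 'conf': 0.87}, {'bbox': [161.4, 166.7, 242.0, 200.8], 'conf': 0.64}, {'bbox': [274.4, 16.6, 314.2, 100.4], 'conf': 0.62}] [{'bbox': [390.2, 228.0, 415.8, 266.7], 'conf': 0.67}, {'bbox': [291.2, 146.5, 409.8, 263.9], 'conf': 0.35}]
[540.38968307 259.02287972 263.28592985]
```

View pics/w1.png

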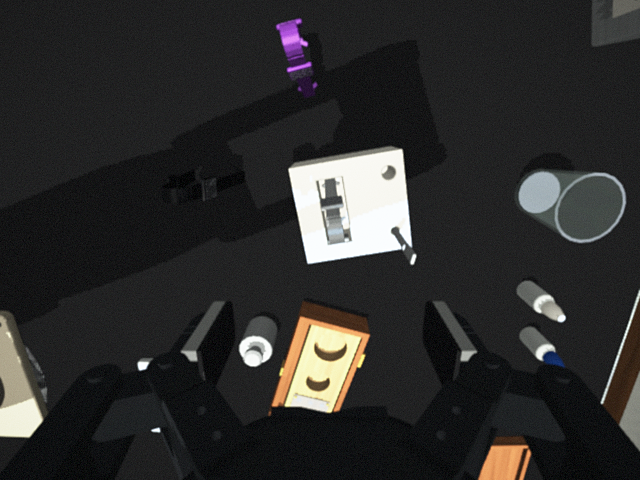

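```bash
cat > d.py <<'E'
from h import *
W=snap("wrist")
im=W["image"]
g=cv2.cvtColor(im,cv2.COLOR_RGB2GRAY); m=(g>150).astype(np.uint8); m[:, :280]=0; m[:,420:]=0; m[:140]=0; m[270:]=0
c=max(cv2.findContours(m,0,2)[0],key=cv2.contourArea)
H=np.array([atz(W,p[0],60)[:2] for p in cv2.convexHull(c)],np.float32)
print(cv2.minAreaRect(H))
pk=[(318,178),(342,177),(352,242),(329,245)]
for p in pk: print(p,np.round(atz(W,p,60),1))
for p in [(402,232),(413,260)]: print(p,np.round(atz(W,p,60),1),np.round(atz(W,p,133),1))
save(W,"w2.png",(280,140,430,270),5)
E
python3 d.py
```

```text
((563.392822265625, 262.8179016113281), (111.1315689086914, 102.69312286376953), 9.518007278442383)
(318, 178) [529.8 293.6  60. ]
(342, 177) [553.2 294.6  60. ]
(352, 242) [564.3 227.7  60. ]
(329, 245) [540.5 224.4  60. ]
(402, 232) [615.4 238.5  60. ] [598.5 261.3 133. ]
(413, 260) [629.2 207.5  60. ] [609.1 237.3 133. ]
```

View pics/w2.png

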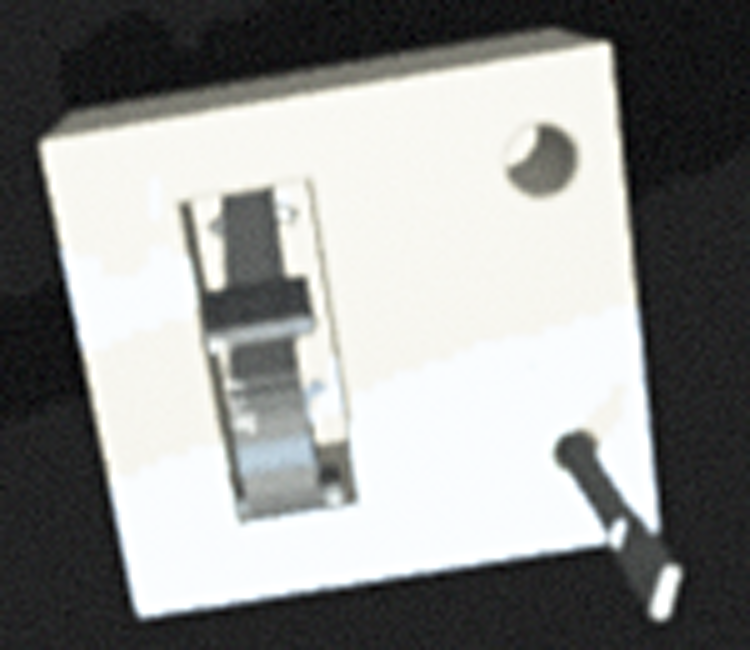

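Spatula is at (402,240), the pocket corners give a centre of about (547,260), and holder yaw is about 9.5°. Everything agrees, so I'll turn and approach.

```bash
python3 -m jog '[[0.0066,0,0,68,70],[0.0066,0,0,68,70],[0.0066,0,0,68,70],[0.0066,0,0,68,70],[0.0066,0,0,68,70],[0.0066,0,0,68,70],[0.0066,0,0,68,70],[0.0066,0,0,68,70]]'
python3 -m jog '[[0,0,0.03,12.5,70],[0,0,0.06,12.5,70],[0,0,0.06,12.5,70],[0,0,0.06,12.5,70]]'
cat > c.py <<'E'
from h import *
import sys
W=snap("wrist"); save(W,"w3.png")
for l,z in (("tongs_jaws",12),("tongs_grip",94),("pocket",10)):
    for d in r.pinpoint(W,l)[:3]: print(l,np.round(d["uv"],1),round(d["conf"],2),np.round(atz(W,d["uv"],z),1))
s=r.sense();print(s["tool_pos"],s["tcp_rot"],s["joint_pos"])
E
python3 c.py
```

```text
time: 3.65
tool_pos: [547.0, 258.9, 263.3]
tcp_rot: [180.0, -0.0, -68.4]
ft_force: [-0.3, -0.0, 0.4]
finger_gap: 59.9
time: 4.05
tool_pos: [546.7, 258.6, 203.2]
tcp_rot: [179.9, -0.0, -80.8]
ft_force: [-0.1, 0.3, 0.4]
finger_gap: 59.7
tongs_jaws [285.7 321.9] 0.97 [421.5 285.   12. ]
tongs_jaws [181.3 225. ] 0.77 [514.  399.7  12. ]
tongs_grip [271.3 375.5] 0.93 [420.7 287.4  94. ]
tongs_grip [142.7 251.3] 0.58 [518.3 394.4  94. ]
pocket [328.1 215.2] 0.66 [546.3 258.5  10. ]
[548.12597587 259.30334958 205.63602013] [-1.79809479e+02  3.66755904e-02 -8.08790064e+01] [ 2.04747517e+01  9.74103316e+00  8.77736209e+01 -1.56352906e-03
  8.22913332e+01  1.01354026e+02]
```

View pics/w3.png

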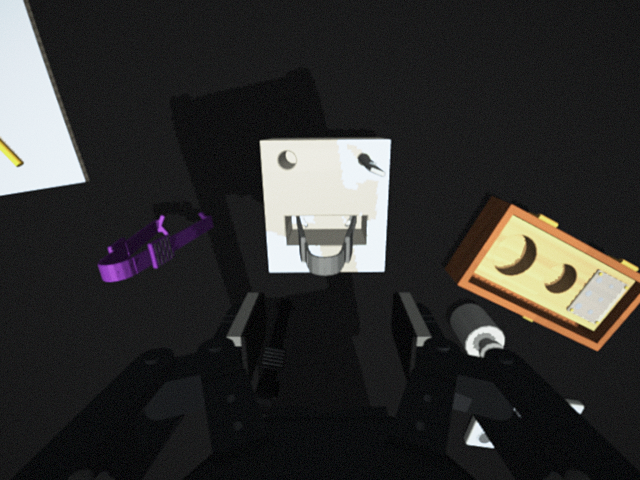

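```bash
cat > e.py <<'E'
from h import *
W=snap("wrist")
for uv,z in (((325,262),133),((326,240),94),((286,216),60),((367,215),60),((285,243),60),((367,243),60)): print(uv,np.round(atz(W,uv,z),1))
print("rim",[np.round(atz(W,u,38)[:2],1).tolist() for u in ((505,198),(453,285),(600,350),(645,270))])
for l,z in (("well",33),("case",0)):
    for d in r.pinpoint(W,l)[:2]: print(l,np.round(d["uv"],1),round(d["conf"],2),np.round(atz(W,d["uv"],z),1))
s=r.sense();print(s["tool_pos"],s["time"])
save(W,"w3b.png",(430,180,640,360),3.8)
E
python3 e.py
```

```text
(325, 262) [548.6 261.4 133. ]
(326, 240) [550.2 261.3  94. ]
(286, 216) [554.4 295.8  60. ]
(367, 215) [565.9 229.6  60. ]
(285, 243) [530.7 293.8  60. ]
(367, 243) [541.8 224.8  60. ]
rim [[595.7, 107.7], [505.7, 130.3], [456.1, -47.1], [550.4, -53.1]]
well [557.  285.7] 0.72 [519.   24.2  33. ]
case [538.6 271. ] 0.66 [520.5  23.4   0. ]
[547.60522359 259.15554771 204.60592925] 4.4
```

View pics/w3b.png

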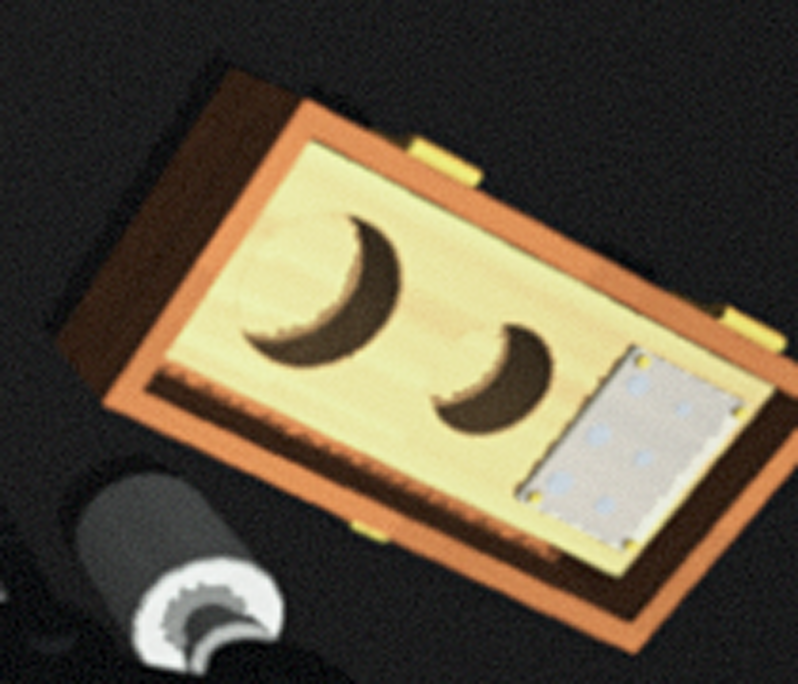

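The crop shows the case with both wells as dark crescents. The small well is at about (492,380) in the crop. The gripper is aligned with the tongs, so I'll descend and take them.

```bash
python3 -m jog '[[-0.001,-0.001,0.04,0,70],[-0.001,-0.001,0.08,0,70],[-0.001,-0.001,0.109,0,70],[-0.001,-0.001,0.109,0,70],[-0.001,-0.001,0.109,0,46],[-0.001,-0.001,0.109,0,46],[-0.001,-0.001,0.109,0,46],[-0.001,-0.001,0.109,0,46]]' 20
python3 -m jog '[[0,0,0,0,46],[0,0,0,0,46],[0,0,0,0,46]]'
```

```text
time: 5.2
tool_pos: [549.7, 260.8, 97.5]
tcp_rot: [-179.7, 0.1, -80.9]
ft_force: [-0.8, -0.3, 0.6]
finger_gap: 39.1
time: 5.5
tool_pos: [549.8, 260.8, 97.8]
tcp_rot: [-179.7, 0.1, -80.9]
ft_force: [-0.6, -1.1, -0.6]
finger_gap: 39.3
```

```bash
python3 -m jog '[[0,0,0,0,45],[0,0,0,0,45],[0,0,-0.01,0,45],[0,0,-0.03,0,45],[0,0,-0.06,0,45],[0,0,-0.09,0,45],[0,0,-0.13,0,45],[0,0,-0.13,0,45]]' 30
cat > f.py <<'E'
from h import *
import sys
tag=sys.argv[1]
s=r.sense();R=Ro.from_euler("xyz",s["tcp_rot"],degrees=True).as_matrix();t=s["tool_pos"];print(t,s["finger_gap"],s["time"])
P={n:snap(n) for n in sys.argv[2].split(",")}
im=np.hstack([P[n]["image"][:,:,::-1] for n in P]); 
for l in ("tongs_jaws","tongs_grip"):
    L=[]
    for n in P:
        for d in r.pinpoint(P[n],l)[:4]:
            o,v=ray(P[n],d["uv"]); print(l,n,np.round(d["uv"],1),round(d["conf"],2), "tool@z82:" if n=="wrist" else "", )
            ze=t[2]-(85 if l=="tongs_jaws" else 3); print("    rel at z",np.round(R.T@(atz(P[n],d["uv"],ze)-t),1))
for n in P: save(P[n],f"{tag}_{n}.png")
E
python3 f.py held wrist,side,scene
```

```text
time: 6.3
tool_pos: [552.3, 261.8, 236.2]
tcp_rot: [-179.1, 0.2, -80.9]
ft_force: [1.8, -0.6, 0.8]
finger_gap: 38.6
[552.2967216  261.81615168 236.15928752] 38.58164892356217 6.3
tongs_jaws wrist [199.9 225.1] 0.68 tool@z82:
    rel at z [-83.4 -21.   85.6]
tongs_jaws wrist [354.7 161.7] 0.39 tool@z82:
    rel at z [ 16.3 -61.2  86. ]
tongs_jaws side [336.4 351.2] 0.96 
    rel at z [-202.2  144.9   83.3]
tongs_jaws side [261.9 271. ] 0.7 
    rel at z [-7.3  4.5 85. ]
tongs_jaws side [264.7 392.2] 0.59 
    rel at z [-279.6   56.6   85. ]
tongs_jaws side [263.7 232.3] 0.47 
    rel at z [131.9 -16.4  84.8]
tongs_jaws scene [450.8 210.2] 0.82 
    rel at z [-23.4 -54.1  86. ]
tongs_jaws scene [390.4 199.7] 0.72 
    rel at z [55.4 30.9 84.3]
tongs_jaws scene [419.7 200.1] 0.71 
    rel at z [ 8.8 -1.3 85. ]
tongs_jaws scene [163.7 347.5] 0.64 
    rel at z [538.5 -16.7  83.5]
tongs_grip wrist [165.  248.5] 0.93 tool@z82:
    rel at z [-65.6 -34.9   3.8]
tongs_grip side [257.3 354.4] 0.94 
    rel at z [-297.8   56.2    3.1]
tongs_grip side [262.2 230. ] 0.79 
    rel at z [-4.5 10.1  2.8]
tongs_grip side [334.8 321.8] 0.68 
    rel at z [-236.8  143.4    1.4]
tongs_grip scene [395.8 174.2] 0.9 
    rel at z [65.  17.7  2.5]
tongs_grip scene [461.  188.8] 0.78 
    rel at z [ -6.4 -72.7   4.2]
tongs_grip scene [424.5 168.4] 0.75 
    rel at z [12.2  0.7  2.9]
tongs_grip scene [172.4 348.9] 0.23 
    rel at z [523.9 -74.7   2.5]
```

View pics/held_wrist.png

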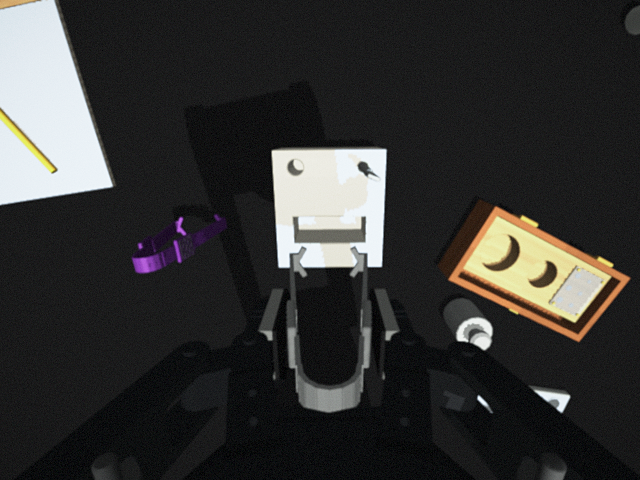

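```bash
python3 -m jog '[[0.02,0.01,0,0,45],[0.055,0.026,0,0,45],[0.095,0.046,0,0,45],[0.135,0.065,0,0,45],[0.170,0.083,0,0,45],[0.2,0.096,0,0,45],[0.217,0.105,0,0,45],[0.217,0.105,0,0,45]]'
python3 -m jog '[[0,0,0,0,45],[0,0,0,0,45]]'
cat > g.py <<'E'
from h import *
s=r.sense();R=Ro.from_euler("xyz",s["tcp_rot"],degrees=True).as_matrix();t=s["tool_pos"];print(t,s["tcp_rot"],s["finger_gap"],s["time"])
W=snap("wrist");save(W,"case.png")
for l,z in (("well",33),("case",0),("big_weight_center",32)):
    for d in r.pinpoint(W,l)[:2]: print(l,np.round(d["uv"],1),round(d["conf"],2),np.round(atz(W,d["uv"],z),1))
E
python3 g.py
```

```text
time: 7.55
tool_pos: [478.5, 27.4, 225.7]
tcp_rot: [-179.9, 0.0, -81.1]
ft_force: [0.6, 0.5, -1.0]
finger_gap: 38.6
time: 7.75
tool_pos: [478.6, 27.9, 225.5]
tcp_rot: [-179.9, 0.0, -81.1]
ft_force: [0.7, -0.3, -1.3]
finger_gap: 38.9
[478.55724769  27.93712097 225.48608542] [-1.79887035e+02  1.23396980e-02 -8.10614115e+01] 38.88988828494702 7.75
well [339.8 175.3] 0.72 [518.8  23.2  33. ]
case [330.4 168.3] 0.77 [520.2  32.2   0. ]
big_weight_center [269.5 234.4] 0.79 [450.2  82.7  32. ]
```

View pics/case.png

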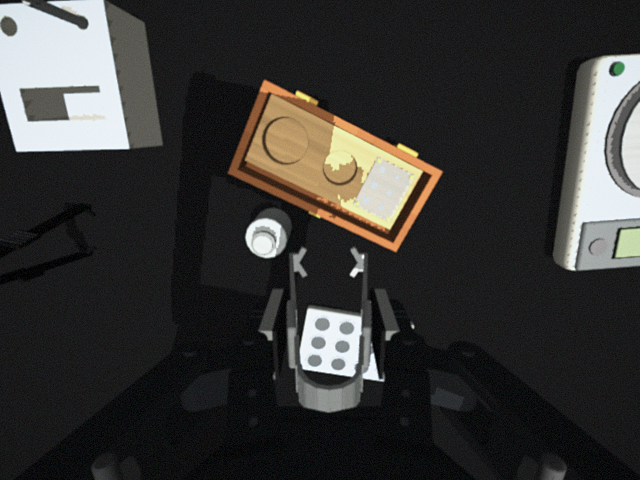

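```bash
cat > w.py <<'E'
from h import *
s=r.sense(); W=snap("wrist"); im=W["image"]
g=cv2.GaussianBlur(cv2.cvtColor(im,cv2.COLOR_RGB2GRAY).astype(np.float32),(0,0),1)
G=np.hypot(cv2.Sobel(g,5,1,0),cv2.Sobel(g,5,0,1))
th=np.linspace(0,2*np.pi,90,endpoint=False)
def score(x,y,R,z=33):
    uv=proj(W,np.c_[x+R*np.cos(th),y+R*np.sin(th),np.full(90,z)]).astype(np.float32)
    v=cv2.remap(G,uv[:,0].reshape(1,-1),uv[:,1].reshape(1,-1),cv2.INTER_LINEAR)[0]
    return np.minimum(v,60).mean()
res={}
for nm,uv,R in (("small",(340,168),16),("big",(286,140),21)):
    c=atz(W,uv,33); L=sorted([(score(c[0]+a,c[1]+b,R),c[0]+a,c[1]+b) for a in np.arange(-8,8.1,.5) for b in np.arange(-8,8.1,.5)],reverse=True)[:5]
    print(nm,c,np.round(L,1)); res[nm]=L[0][1:]
d=np.subtract(res["big"],res["small"]); print("sep",np.linalg.norm(d),"yaw of case y-axis-90:",np.degrees(np.arctan2(d[1],d[0]))-90)
C=[(265,80),(441,172),(397,251),(229,173)]
c3=[atz(W,u,38)[:2] for u in C]; print("rim",np.round(c3,1).tolist(),"centre",np.mean(c3,0))
e=c3[0]-c3[1]; print("edge",np.linalg.norm(e),np.degrees(np.arctan2(e[1],e[0]))-90,np.linalg.norm(c3[1]-c3[2]))
o=np.mean(c3,0);u=e/np.linalg.norm(e);print("nominal well",o-6*u, "true in case axes (x,y off)",(np.array(res["small"])-(o-6*u))@np.c_[[u[1],-u[0]],u])
im2=im.copy()
sc=5;b=im2[70:260,220:380];b=cv2.resize(b,None,fx=4,fy=3*4/3,interpolation=cv2.INTER_CUBIC)[:600]
for nm,R in (("small",16),("big",21)):
    uv=proj(W,np.c_[res[nm][0]+R*np.cos(th),res[nm][1]+R*np.sin(th),np.full(90,33)])
    for p in uv[::3]: cv2.circle(b,(int((p[0]-220)*4+2),int((p[1]-70)*4+2)),1,(255,0,0),-1)
cv2.imwrite("pics/wells.png",b[:,:,::-1])
# jaws in tool frame
T=np.array(W["tool_from_camera"]);K=np.array(W["K"])
for uv in ((300,262),(358,262),(329,262)):
    n=cv2.undistortPoints(np.array([[uv]],float),K,np.array(W["distortion"]))[0,0]; v=T[:3,:3]@[n[0],n[1],1]; print("jaw",uv,np.round(T[:3,3]+v*(85-T[2,3])/v[2],1))
E
python3 w.py
```

```text
small [525.52544336  24.37815647  33.        ] [[ 52.2 524.5  22.9]
 [ 52.2 524.   24.9]
 [ 52.1 524.5  23.4]
 [ 52.  524.   23.4]
 [ 52.  524.5  24.9]]
big [542.67501605  77.11744355  33.        ] [[ 48.1 543.2  78.6]
 [ 48.1 539.7  78.6]
 [ 48.1 543.2  79.1]
 [ 48.  540.2  78.6]
 [ 47.9 543.2  78.1]]
sep 58.776480718694025 yaw of case y-axis-90: -18.499508318751666
rim [[589.2, 100.1], [537.3, -68.1], [454.8, -45.0], [505.7, 125.2]] centre [521.72898999  28.04807015]
edge 176.129040231405 -17.161363665583735 85.6751749178162
nominal well [519.95860714  22.31520485] true in case axes (x,y off) [4.19740283 1.88539573]
jaw (300, 262) [-18.8   4.6  85. ]
jaw (358, 262) [20.1  4.6 85. ]
jaw (329, 262) [ 0.6  4.6 85. ]
```

View pics/wells.png

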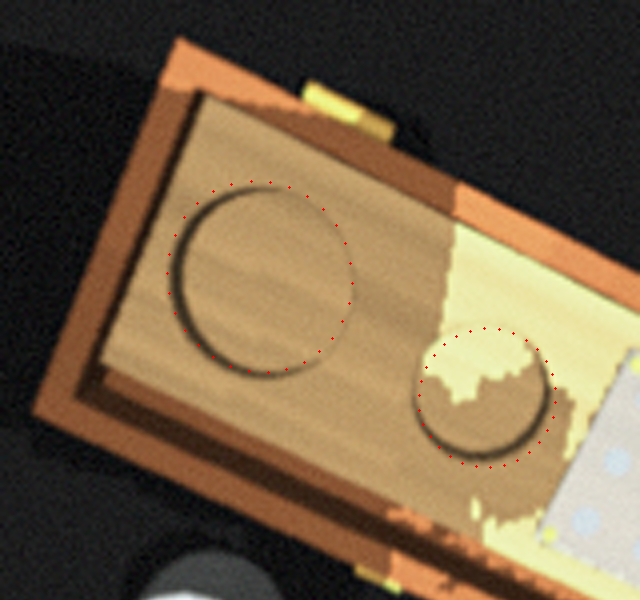

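The fit puts the true small well at about (525,24), after nudging the overlay by +0.8/+1.3 mm as the crop shows. Next is the weight.

```bash
python3 -m jog '[[0.02,-0.006,0,0,45],[0.055,-0.017,0,0,45],[0.1,-0.03,0,0,45],[0.145,-0.044,0,0,45],[0.19,-0.057,0,0,45],[0.235,-0.071,0,0,45],[0.28,-0.085,0,0,45],[0.305,-0.092,0,0,45]]'
python3 -m jog '[[0.017,-0.005,0,0,45],[0.017,-0.005,0,0,45],[0.017,-0.005,0,0,45],[0.017,-0.005,0,0,45]]'
cat > v.py <<'E'
from h import *
s=r.sense();R=Ro.from_euler("xyz",s["tcp_rot"],degrees=True).as_matrix();t=s["tool_pos"];print(t,s["tcp_rot"],s["finger_gap"],s["time"])
W=snap("wrist");save(W,"pan.png")
for l,z in (("weight_center",75.5),("pan_top",52),("weight",52)):
    for d in r.pinpoint(W,l)[:2]: print(l,np.round(d["uv"],1),round(d["conf"],2),np.round(atz(W,d["uv"],z),1),np.round(R.T@(atz(W,d["uv"],z)-t),1))
print(r.search_frame(W,"weight")[:2])
E
python3 v.py
```

```text
time: 8.8
tool_pos: [617.9, -261.8, 225.0]
tcp_rot: [-179.9, -0.0, -81.1]
ft_force: [0.7, -0.7, -0.9]
finger_gap: 38.8
time: 9.2
tool_pos: [625.5, -276.8, 224.8]
tcp_rot: [-179.9, 0.0, -81.0]
ft_force: [0.7, 1.0, -0.6]
finger_gap: 38.4
[ 625.49616363 -276.75847591  224.80727616] [-1.79918006e+02  8.75803829e-03 -8.10421563e+01] 38.399481138192854 9.2
weight_center [326.7 235.7] 0.68 [ 618.7 -276.6   75.5] [ -1.2   6.9 149.3]
pan_top [317.7 241.4] 0.6 [ 604.3 -270.2   52. ] [ -9.8  20.2 172.8]
weight [328.9 229.7] 0.78 [ 617.3 -278.8   52. ] [  0.7   8.7 172.8]
[{'bbox': [313.4, 214.9, 347.3, 254.8], 'conf': 0.81}]
```

View pics/pan.png

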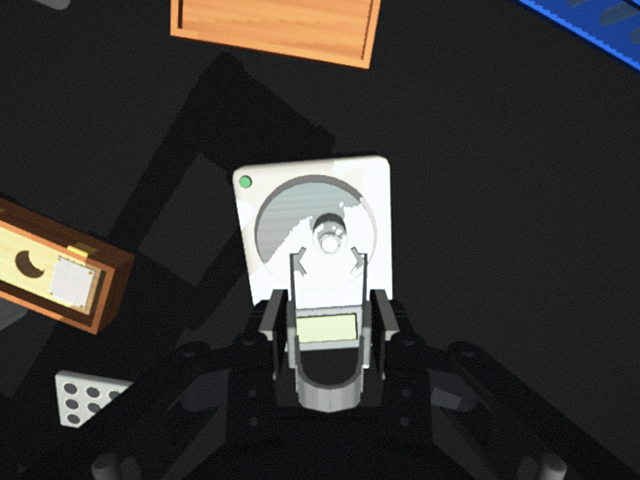

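```bash
cat > k.py <<'E'
from h import *
s=r.sense();R=Ro.from_euler("xyz",s["tcp_rot"],degrees=True).as_matrix();t=s["tool_pos"]
W=snap("wrist")
for uv,z in (((329.5,242),99),((329.5,237),91),((330,222),65)): print(np.round(R.T@(atz(W,uv,z)-t),1))
a=W["image"][205:290,285:370]; cv2.imwrite("pics/knob.png",cv2.resize(a[:,:,::-1],None,fx=7,fy=7,interpolation=cv2.INTER_CUBIC))
def at(uv,zt):
    T=np.array(W["tool_from_camera"]);n=cv2.undistortPoints(np.array([[uv]],float),np.array(W["K"]),np.array(W["distortion"]))[0,0]; v=T[:3,:3]@[n[0],n[1],1]; return T[:3,3]+v*(zt-T[2,3])/v[2]
print("bow y at z -36:",[np.round(at((329,v),-36),1) for v in (386,409)],"jaw rows",[np.round(at((329,v),84),1) for v in (247,277)])
E
python3 k.py
```

```text
[  1.1   4.7 126.3]
[  1.1   3.2 134.3]
[  1.7  -2.2 160.3]
bow y at z -36: [array([  0.4,  -3. , -36. ]), array([  0.4,   6.5, -36. ])] jaw rows [array([ 0.6, -6.5, 84. ]), array([ 0.6, 15.2, 84. ])]
```

View pics/knob.png

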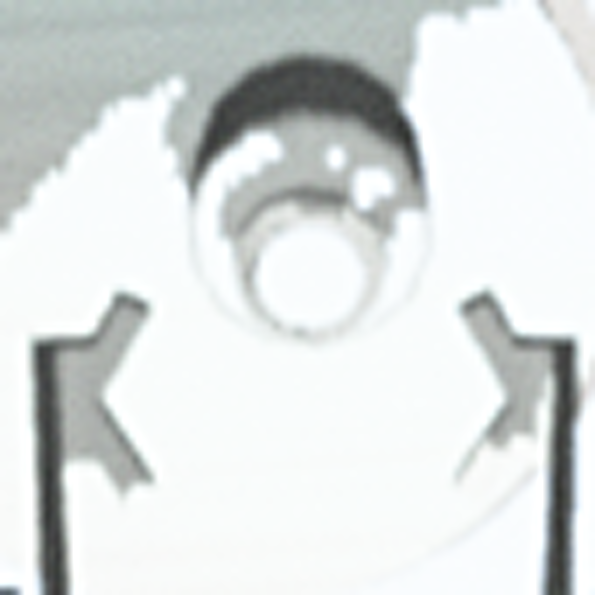

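Knob top is at (329.3,244) and the V-notch midpoint at (328.4,261.6). That puts the weight about 1.5 mm in tool y and 0.6 mm in x from the jaws. I'll correct and descend to the neck.

```bash
python3 -m jog '[[0.0006,0.0015,0.01,0,45],[0.0006,0.0015,0.022,0,45],[0.0006,0.0015,0.034,0,45],[0.0006,0.0015,0.044,0,45],[0.0006,0.0015,0.05,0,45],[0.0006,0.0015,0.052,0,45],[0.0006,0.0015,0.052,0,45],[0.0006,0.0015,0.052,0,45]]'
cat > n.py <<'E'
from h import *
s=r.sense();print(s["tool_pos"],s["ft_force"],s["time"])
D=snap("side");S=snap("scene")
u=proj(D,[[621,-278,75]])[0].astype(int);v=proj(S,[[621,-278,75]])[0].astype(int);print(u,v)
c=lambda p,u:cv2.resize(p["image"][u[1]-38:u[1]+30,u[0]-34:u[0]+34][:,:,::-1],(400,400),interpolation=cv2.INTER_CUBIC)
cv2.imwrite("pics/neck.png",np.hstack([c(D,u),c(S,v)]))
E
python3 n.py
```

```text
time: 10.3
tool_pos: [624.6, -278.4, 174.0]
tcp_rot: [-179.8, -0.1, -81.1]
ft_force: [-0.6, 0.2, -1.5]
finger_gap: 38.5
[ 624.61086584 -278.35275628  173.99737359] [-0.59504375  0.1903304  -1.52181252] 10.3
[302 184] [165 351]
```

View pics/neck.png

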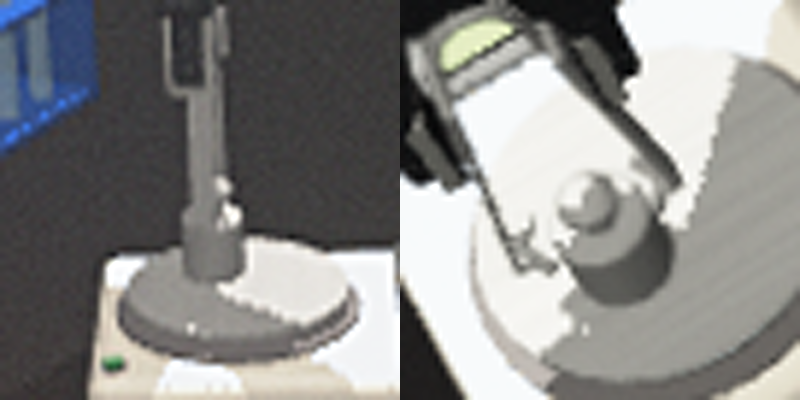

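The jaws straddle the weight at neck height in both views. That was picture 12, so I go on numerically: lower 1.2 mm and close slowly.

```bash
python3 -m jog '[[0,0,0.0012,0,44],[0,0,0.0012,0,43],[0,0,0.0012,0,42],[0,0,0.0012,0,41],[0,0,0.0012,0,40],[0,0,0.0012,0,39],[0,0,0.0012,0,38],[0,0,0.0012,0,37]]' 45
python3 -m jog '[[0,0,0,0,36],[0,0,0,0,35],[0,0,0,0,34],[0,0,0,0,33],[0,0,0,0,31],[0,0,0,0,29],[0,0,0,0,28],[0,0,0,0,28]]' 45
```

```text
time: 11.2
tool_pos: [624.7, -278.4, 173.0]
tcp_rot: [-179.8, -0.1, -81.1]
ft_force: [0.0, 0.5, -1.3]
finger_gap: 31.3
time: 12.0
tool_pos: [624.6, -278.4, 173.0]
tcp_rot: [-179.8, -0.1, -81.1]
ft_force: [-1.0, 0.4, 0.7]
finger_gap: 27.8
```

```bash
python3 -m jog '[[0,0,0,0,27],[0,0,-0.004,0,27],[0,0,-0.01,0,27],[0,0,-0.018,0,27],[0,0,-0.026,0,27],[0,0,-0.034,0,27],[0,0,-0.036,0,27],[0,0,-0.036,0,27]]' 45
cat > x.py <<'E'
from h import *
s=r.sense();print(s["tool_pos"],s["ft_force"],s["finger_gap"],s["time"])
R=Ro.from_euler("xyz",s["tcp_rot"],degrees=True).as_matrix();t=s["tool_pos"]
L={}
for n in ("side","scene","wrist"):
    p=snap(n)
    for l in ("weight_center","tongs_jaws"):
        for d in r.pinpoint(p,l)[:3]:
            o,v=ray(p,d["uv"]); k=np.array([*t[:2],t[2]-(97 if l[0]=="w" else 85.5)])
            dist=np.linalg.norm(np.cross(v,k-o))
            if dist<35: L.setdefault(l,[]).append((o,v)); print(n,l,np.round(d["uv"],1),round(d["conf"],2),round(dist,1))
for l in L:
    if len(L[l])>1:
        x,e=tri(L[l]); print(l,np.round(x,1),e,"tool:",np.round(R.T@(x-t),1))
E
python3 x.py
```

```text
time: 12.8
tool_pos: [624.9, -278.5, 210.0]
tcp_rot: [-179.8, -0.1, -81.1]
ft_force: [-0.1, -0.6, -2.8]
finger_gap: 28.3
[ 624.89594356 -278.54954773  209.97551839] [-0.11423586 -0.60691491 -2.78234724] 28.287247195524916 12.8
side weight_center [302.2 172.2] 0.59 3.3
side tongs_jaws [302.  168.9] 0.69 3.7
scene weight_center [159.3 341. ] 0.74 5.5
scene tongs_jaws [154.7 339.8] 0.53 4.5
wrist weight_center [327.4 257.4] 0.77 5.4
wrist tongs_jaws [328.7 259.1] 0.95 2.3
wrist tongs_jaws [315.1 247.4] 0.7 10.5
weight_center [ 620.1 -277.4  113.8] [1.2, 0.9, 1.4] tool: [-2.1  5.  96.1]
tongs_jaws [ 623.4 -276.5  123.9] [2.2, 5.5, 2.7, 9.3] tool: [-2.4  1.5 86.1]
```

Lift confirmed: the weight's z rose 37 mm and the wrist force increased by about 2 N. Now on to the well.

```bash
python3 -m jog '[[-0.012,0.002,0,0,27],[-0.035,0.005,0,0,27],[-0.065,0.010,0,0,27],[-0.1,0.015,0,0,27],[-0.135,0.020,0,0,27],[-0.165,0.025,0,0,27],[-0.185,0.028,0,0,27],[-0.19,0.0285,0,0,27]]'
python3 -m jog '[[-0.02,0.003,0,0,27],[-0.045,0.007,0,0,27],[-0.075,0.0115,0,0,27],[-0.1,0.015,0,0,27],[-0.115,0.0175,0,0,27],[-0.124,0.0187,0,0,27],[-0.1248,0.0187,0,0,27],[-0.1248,0.0187,0,0,27]]'
cat > y.py <<'E'
from h import *
s=r.sense();R=Ro.from_euler("xyz",s["tcp_rot"],degrees=True).as_matrix();t=s["tool_pos"]
print(t,s["tcp_rot"],s["ft_force"],s["finger_gap"],s["time"])
for n in ("wrist","scene","side"):
    p=snap(n); save(p,"abv_%s.png"%n)
    for l,z in (("weight_center",t[2]-97.5),("tongs_jaws",t[2]-86),("well",33)):
        for d in r.pinpoint(p,l)[:3]:
            x=atz(p,d["uv"],z)
            if np.linalg.norm(x[:2]-t[:2])<40: print(n,l,round(d["conf"],2),np.round(x,1),np.round(R.T@(x-t),1))
E
python3 y.py
```

```text
time: 14.05
tool_pos: [566.1, -92.7, 208.6]
tcp_rot: [-179.8, -0.0, -80.9]
ft_force: [0.4, -0.5, -2.5]
finger_gap: 28.0
time: 14.85
tool_pos: [528.3, 27.0, 208.5]
tcp_rot: [-179.8, -0.1, -80.9]
ft_force: [0.2, 0.1, -2.6]
finger_gap: 27.7
[528.2700611   27.02941334 208.53767223] [-1.79823093e+02 -7.48263885e-02 -8.09406474e+01] [ 0.24207843  0.05162317 -2.62328172] 27.67925867381689 14.85
wrist weight_center 0.78 [523.3  26.3 111. ] [-0.2  5.3 97.5]
wrist tongs_jaws 0.71 [524.6  26.6 122.5] [-0.2  4.  86. ]
wrist well 0.68 [523.5  24.2  33. ] [  1.8   5.7 175.5]
scene weight_center 0.73 [519.9  27.  111. ] [-1.5  8.6 97.5]
scene tongs_jaws 0.63 [526.4  22.3 122.5] [ 4.2  2.9 86. ]
scene well 0.71 [525.7  28.3  33. ] [ -1.9   2.9 175.5]
side weight_center 0.57 [530.4  17.6 111. ] [ 9.6 -0.3 97.5]
side tongs_jaws 0.66 [522.7  40.8 122.5] [-14.6   3.6  86. ]
side well 0.93 [518.6  18.6  33. ] [  6.6  11.4 175.5]
```

```bash
python3 -m jog '[[0.001,-0.0006,0.008,0,27],[0.0021,-0.0012,0.02,0,27],[0.0021,-0.0012,0.032,0,27],[0.0021,-0.0012,0.041,0,27],[0.0021,-0.0012,0.047,0,27],[0.0021,-0.0012,0.049,0,27],[0.0021,-0.0012,0.0495,0,27],[0.0021,-0.0012,0.0495,0,27]]'
python3 -m jog '[[0,0,0,0,27],[0,0,0,0,27]]'
```

```text
time: 16.25
tool_pos: [529.9, 25.7, 159.4]
tcp_rot: [-179.8, -0.0, -80.9]
ft_force: [1.2, -0.8, -2.4]
finger_gap: 27.8
time: 16.45
tool_pos: [530.3, 25.7, 160.0]
tcp_rot: [-179.7, -0.1, -80.9]
ft_force: [-0.2, -0.3, -3.0]
finger_gap: 27.8
```

```bash
python3 -m jog '[[0.0005,0.0004,0.001,0,27],[0.0005,0.0004,0.002,0,27],[0.0005,0.0004,0.003,0,27],[0.0005,0.0004,0.004,0,27],[0.0005,0.0004,0.004,0,27]]'
python3 -m jog '[[0,0,0.0007,0,27],[0,0,0.0014,0,27],[0,0,0.0014,0,27]]'
python3 -m jog '[[0,0,0.0007,0,27],[0,0,0.0014,0,27],[0,0,0.0014,0,27]]'
```

```text
time: 16.95
tool_pos: [529.8, 25.2, 155.7]
tcp_rot: [-179.8, -0.1, -80.9]
ft_force: [0.5, 0.3, -1.6]
finger_gap: 28.3
time: 17.25
tool_pos: [529.8, 25.2, 154.1]
tcp_rot: [-179.8, -0.1, -80.9]
ft_force: [-0.2, 0.1, -2.4]
finger_gap: 27.7
time: 17.55
tool_pos: [529.7, 25.2, 152.6]
tcp_rot: [-179.8, -0.1, -80.9]
ft_force: [0.2, 0.2, -3.7]
finger_gap: 27.9
```

```bash
for i in 1 ; do python3 -m jog '[[0,0,0.0007,0,27],[0,0,0.0014,0,27],[0,0,0.0014,0,27]]' | grep -E "pos|force|rot"; done
python3 -m jog '[[0,0,0.0007,0,27],[0,0,0.0014,0,27],[0,0,0.0014,0,27]]'| grep -E "pos|force|rot"
```

```text
tool_pos: [529.6, 25.1, 151.0]
tcp_rot: [-179.8, -0.1, -80.9]
ft_force: [-0.1, -0.5, -2.7]
tool_pos: [529.5, 25.1, 149.5]
tcp_rot: [-179.8, -0.0, -80.9]
ft_force: [-0.1, -0.8, -3.5]
```

```bash
python3 -m jog '[[0,0,0.0007,0,27],[0,0,0.0014,0,27],[0,0,0.002,0,27],[0,0,0.002,0,27]]'| grep -E "pos|force|rot"
python3 -m jog '[[0,0,0.0007,0,27],[0,0,0.0014,0,27],[0,0,0.002,0,27],[0,0,0.002,0,27]]'| grep -E "pos|force|rot"
python3 -m jog '[[0,0,0.0007,0,27],[0,0,0.0014,0,27],[0,0,0.002,0,27],[0,0,0.002,0,27]]'| grep -E "pos|force|rot"
```

```text
tool_pos: [529.4, 25.1, 147.3]
tcp_rot: [-179.8, -0.0, -80.9]
ft_force: [-0.1, 1.4, -2.1]
tool_pos: [529.4, 25.2, 145.1]
tcp_rot: [-179.8, -0.0, -80.9]
ft_force: [-0.2, 0.0, -2.7]
tool_pos: [529.3, 25.2, 143.0]
tcp_rot: [-179.8, -0.0, -80.9]
ft_force: [-0.0, 0.1, -3.4]
```

In the well with no side force (about 7 mm left). I'll carry on down.

```bash
python3 -m jog '[[0,0,0.0007,0,27],[0,0,0.0014,0,27],[0,0,0.002,0,27],[0,0,0.0027,0,27],[0,0,0.0034,0,27],[0,0,0.0034,0,27]]'| grep -E "pos|force|rot"
python3 -m jog '[[0,0,0.0005,0,27],[0,0,0.001,0,27],[0,0,0.0015,0,27],[0,0,0.0015,0,27]]'| grep -E "pos|force|rot"
python3 -m jog '[[0,0,0.0005,0,27],[0,0,0.001,0,27],[0,0,0.001,0,27]]'| grep -E "pos|force|rot"
```

```text
tool_pos: [529.2, 25.1, 139.5]
tcp_rot: [-179.9, -0.0, -80.9]
ft_force: [0.4, 0.0, -1.6]
tool_pos: [529.2, 25.2, 137.9]
tcp_rot: [-179.9, -0.0, -80.9]
ft_force: [0.1, -0.3, -3.8]
tool_pos: [529.2, 25.1, 136.9]
tcp_rot: [-179.9, -0.0, -80.9]
ft_force: [0.3, 0.1, -2.1]
```

```bash
python3 -m jog '[[0,0,0.0005,0,27],[0,0,0.001,0,27],[0,0,0.001,0,27]]'| grep -E "pos|force|rot"
python3 -m jog '[[0,0,0.0004,0,27],[0,0,0.0007,0,27],[0,0,0.0007,0,27]]'| grep -E "pos|force|rot"
```

```text
tool_pos: [529.7, 24.9, 136.5]
tcp_rot: [-179.8, -0.1, -80.9]
ft_force: [-1.0, -1.9, 2.6]
tool_pos: [530.0, 24.8, 136.2]
tcp_rot: [-179.8, -0.1, -80.9]
ft_force: [-0.8, -1.8, 5.0]
```

Contact came at TCP z of 136.4, as predicted for home, with about 7 N of press. Now open gently to 45%, then raise.

```bash
python3 -m jog '[[0,0,0,0,33],[0,0,0,0,35],[0,0,0,0,37],[0,0,0,0,39],[0,0,0,0,41],[0,0,0,0,43],[0,0,0,0,45],[0,0,0,0,45]]' 30
python3 -m jog '[[0,0,0,0,45],[0,0,0,0,45],[0,0,-0.003,0,45],[0,0,-0.003,0,45]]'
cat > z.py <<'E'
from h import *
s=r.sense();R=Ro.from_euler("xyz",s["tcp_rot"],degrees=True).as_matrix();t=s["tool_pos"]
print(t,s["tcp_rot"],s["ft_force"],s["finger_gap"],s["time"])
L={}
for n in ("wrist","scene","side"):
    p=snap(n)
    for l in ("weight_center","weight"):
        for d in r.pinpoint(p,l)[:3]:
            x=atz(p,d["uv"],38.5)
            if np.linalg.norm(x[:2]-[525,25])<40: L.setdefault(l,[]).append(ray(p,d["uv"])); print(n,l,round(d["conf"],2),np.round(x,1))
for l in L:
    if len(L[l])>1: print(l,*tri(L[l]))
E
python3 z.py
```

```text
time: 22.05
tool_pos: [530.0, 24.8, 136.2]
tcp_rot: [-179.8, -0.1, -80.9]
ft_force: [0.2, 0.4, -1.1]
finger_gap: 38.7
time: 22.45
tool_pos: [530.3, 24.8, 139.8]
tcp_rot: [-179.7, -0.1, -80.9]
ft_force: [-0.5, -0.3, -1.1]
finger_gap: 38.4
[530.25516051  24.77744026 139.80860934] [-1.79727678e+02 -1.05732494e-01 -8.09333259e+01] [-0.45032999 -0.25889979 -1.12367847] 38.351985679094035 22.45
wrist weight_center 0.81 [524.6  23.2  38.5]
wrist weight 0.84 [533.3  23.6  38.5]
scene weight_center 0.66 [525.4  28.6  38.5]
scene weight 0.62 [538.8  18.9  38.5]
scene weight 0.33 [514.1  22.4  38.5]
side weight 0.5 [522.5  54.6  38.5]
weight_center [529.84347004  25.05216079  47.94817989] [1.9, 1.9]
weight [524.48631438  24.50638813  25.62558976] [4.5, 5.4, 15.9, 8.1]
```

```bash
python3 -m jog '[[0,0,-0.003,0,45],[0,0,-0.007,0,45],[0,0,-0.011,0,45],[0,0,-0.016,0,45],[0,0,-0.022,0,45],[0,0,-0.03,0,45],[0,0,-0.03,0,45]]'| grep -E "pos|force|rot|gap"
python3 z.py
```

```text
tool_pos: [530.7, 24.8, 171.0]
tcp_rot: [-179.6, -0.1, -80.9]
ft_force: [-0.0, -0.0, 0.1]
finger_gap: 38.4
[530.73557393  24.75435851 171.01241153] [-1.79628545e+02 -1.25940370e-01 -8.09386415e+01] [-0.01690209 -0.04469196  0.0607719 ] 38.397168531347916 23.6
wrist weight_center 0.86 [526.   22.6  38.5]
wrist weight 0.85 [532.2  23.3  38.5]
scene weight_center 0.68 [519.6  23.1  38.5]
scene weight 0.63 [542.7  17.5  38.5]
side weight_center 0.65 [523.9  16.   38.5]
side weight 0.6 [516.7  49.6  38.5]
weight_center [523.90555579  22.13624271  41.99048928] [3.1, 1.6, 1.6]
weight [526.47581963  21.89190306  17.96868209] [0.6, 2.9, 2.5]
```

Weight triangulates at z≈42, with its foot at about 18, which fits home (38.5/15). I'll carry the tongs back above the pocket.

```bash
python3 -m jog '[[0,0,-0.02,0,45],[0,0,-0.05,0,45],[-0.02,-0.005,-0.062,0,45],[-0.05,-0.012,-0.062,0,45],[-0.085,-0.021,-0.062,0,45],[-0.12,-0.029,-0.062,0,45],[-0.15,-0.036,-0.062,0,45],[-0.16,-0.039,-0.062,0,45]]'| grep -E "pos|force|rot|gap"
python3 -m jog '[[-0.02,-0.005,0,0,45],[-0.045,-0.011,0,0,45],[-0.062,-0.015,0,0,45],[-0.068,-0.0167,0,0,45],[-0.068,-0.0167,0,0,45],[-0.068,-0.0167,0,0,45]]'
cat > p.py <<'E'
from h import *
s=r.sense();R=Ro.from_euler("xyz",s["tcp_rot"],degrees=True).as_matrix();t=s["tool_pos"]
print(t,s["tcp_rot"],s["finger_gap"],s["time"])
W=snap("wrist");save(W,"back.png")
for l,z in (("tongs_jaws",t[2]-86),("pocket",10)):
    for d in r.pinpoint(W,l)[:4]:
        x=atz(W,d["uv"],z); print(l,np.round(d["uv"],1),round(d["conf"],2),np.round(x,1),np.round(R.T@(x-t),1))
E
python3 p.py
```

```text
tool_pos: [542.3, 191.8, 230.5]
tcp_rot: [-179.8, -0.0, -80.8]
ft_force: [-0.1, 0.4, -1.1]
finger_gap: 38.4
time: 25.45
tool_pos: [548.0, 260.7, 230.4]
tcp_rot: [-179.8, -0.1, -80.8]
ft_force: [0.3, -0.3, -0.8]
finger_gap: 38.4
[548.01653331 260.70440426 230.36882471] [-1.79843005e+02 -7.54216466e-02 -8.08153861e+01] 38.441958457144985 25.45
tongs_jaws [193.8 220.5] 0.69 [558.1 350.5 144.4] [-87.1 -24.   86. ]
pocket [326.2 210.3] 0.58 [546.6 262.2  10. ] [ -2.    1.8 220.4]
```

```bash
cat > q.py <<'E'
import cv2,numpy as np
a=cv2.imread("pics/held_wrist.png",0);b=cv2.imread("pics/back.png",0);c=cv2.imread("pics/pan.png",0)
for nm,(x0,y0,x1,y1) in (("Ljaw",(286,244,312,285)),("Rjaw",(346,244,372,285)),("bow",(295,370,365,412))):
    for k,im in (("back",b),("pan",c)):
        e=[cv2.Canny(i,60,150).astype(np.float32) for i in (a[y0:y1,x0:x1],im[y0-12:y1+12,x0-12:x1+12])]
        e=[cv2.GaussianBlur(i,(0,0),1) for i in e]
        m=cv2.matchTemplate(e[1],e[0],cv2.TM_CCOEFF_NORMED);_,v,_,p=cv2.minMaxLoc(m);print(nm,k,round(v,2),p[0]-12,p[1]-12)
# pocket rectangle in back.png: dark region in bright top
m=((b<140)*255).astype(np.uint8)
for y in range(205,262,6): print(y,"".join("#" if v<90 else ("+" if v<170 else ".") for v in b[y,262:402:2]))
E
python3 q.py
```

```text
Ljaw back 0.85 0 0
Ljaw pan 0.83 0 0
Rjaw back 0.86 0 0
Rjaw pan 0.58 0 0
bow back 0.95 0 0
bow pan 0.93 0 0
205 #####+.......................................................+########
211 #####+........+++.................................++.........#########
217 ######.........#+.................................##.........#########
223 ######.........+++...............................+#+.........#########
229 ######.........+#+++++++++++++++++++++++++++++++++++.........#########
235 ######.........+++++++++++++++++++++++++++++++++++++.........#########
241 ######+......................................................#########
247 ######+.............++.......................++.............+#########
253 #######.......+++++++.........................+++++++.......+#########
259 #######.......+#++++............................+++##.......##########
```

The tongs have not slipped (zero pixel shift), so I lower them into the pocket.

```bash
python3 -m jog '[[0.0004,-0.0023,0.015,0,45],[0.0004,-0.0023,0.04,0,45],[0.0004,-0.0023,0.06,0,45],[0.0004,-0.0023,0.072,0,45],[0.0004,-0.0023,0.078,0,45],[0.0004,-0.0023,0.082,0,45],[0.0004,-0.0023,0.086,0,45],[0.0004,-0.0023,0.086,0,45]]'
python3 -m jog '[[0,0,0.004,0,45],[0,0,0.008,0,45],[0,0,0.012,0,45],[0,0,0.012,0,45]]'
```

```text
time: 26.4
tool_pos: [550.9, 260.6, 144.8]
tcp_rot: [-179.8, -0.0, -80.9]
ft_force: [0.3, 0.0, -0.6]
finger_gap: 38.4
time: 26.8
tool_pos: [550.5, 260.4, 131.9]
tcp_rot: [-179.9, -0.1, -80.9]
ft_force: [-0.3, -0.7, 0.2]
finger_gap: 38.5
```

Jaws are about 14 mm inside with no force. Going on down.

```bash
python3 -m jog '[[0,0,0.005,0,45],[0,0,0.01,0,45],[0,0,0.015,0,45],[0,0,0.02,0,45],[0,0,0.025,0,45],[0,0,0.028,0,45],[0,0,0.030,0,45],[0,0,0.030,0,45]]'
python3 -m jog '[[0,0,0.001,0,45],[0,0,0.002,0,45],[0,0,0.003,0,45],[0,0,0.003,0,45]]'
```

```text
time: 27.6
tool_pos: [550.4, 260.4, 101.5]
tcp_rot: [-179.9, -0.1, -80.9]
ft_force: [0.3, -0.1, -1.1]
finger_gap: 38.2
time: 28.0
tool_pos: [550.3, 260.3, 98.4]
tcp_rot: [-179.9, -0.1, -80.9]
ft_force: [0.9, -0.8, -0.2]
finger_gap: 38.4
```

```bash
python3 -m jog '[[0,0,0.0006,0,47],[0,0,0.0006,0,50],[0,0,0.0006,0,55],[0,0,0.0006,0,62],[0,0,0.0006,0,70],[0,0,0.0006,0,70],[0,0,0.0006,0,70]]'
python3 -m jog '[[0,0,-0.01,0,70],[0,0,-0.03,0,70],[0,0,-0.06,0,70],[0,0,-0.1,0,70],[0,0,-0.14,0,70],[0,0,-0.14,0,70],[0,0,-0.14,0,70]]'
cat > end.py <<'E'
from h import *
P={n:snap(n) for n in ("wrist","scene","side")}
for l,z,c in (("tongs_jaws",12,(548,260)),("tongs_grip",94,(548,260)),("weight_center",38.5,(525,24)),("weight",15,(525,24)),("big_weight_center",32,(452,84)),("spatula",6,(606,240))):
    L=[]
    for n in P:
        for d in r.pinpoint(P[n],l)[:3]:
            x=atz(P[n],d["uv"],z)
            if np.linalg.norm(x[:2]-c)<30: L.append(ray(P[n],d["uv"])); print(l,n,round(d["conf"],2),np.round(x,1))
    if len(L)>1: x,e=tri(L); print("  tri",np.round(x,1),e)
print(r.search_frame(P["wrist"],"tongs")[:2]); s=r.sense(); print(s["time"],s["ft_force"],s["tool_pos"])
E
python3 end.py
```

```text
time: 28.7
tool_pos: [550.4, 260.3, 97.9]
tcp_rot: [-179.9, -0.1, -80.9]
ft_force: [0.1, 0.7, 0.1]
finger_gap: 60.2
time: 29.4
tool_pos: [551.0, 260.8, 240.5]
tcp_rot: [-179.7, -0.0, -80.9]
ft_force: [-0.1, 0.1, -0.7]
finger_gap: 59.8
tongs_jaws scene 0.84 [547.4 262.3  12. ]
tongs_jaws side 0.66 [539.3 275.7  12. ]
  tri [542.7 266.9   3.9] [0.2, 0.2]
tongs_grip wrist 0.67 [544.3 258.5  94. ]
tongs_grip scene 0.97 [546.  252.3  94. ]
  tri [540.9 257.7  85.4] [0.7, 0.7]
weight_center wrist 0.78 [524.8  25.1  38.5]
weight_center scene 0.53 [519.8  20.6  38.5]
weight_center side 0.54 [525.2  21.2  38.5]
  tri [523.3  22.2  38.7] [2.7, 3.4, 1.7]
weight wrist 0.59 [529.5  25.4  15. ]
weight scene 0.67 [529.3  26.   15. ]
weight side 0.72 [524.   21.5  15. ]
  tri [527.2  24.6  14.6] [2.1, 2.3, 4.1]
big_weight_center wrist 0.67 [452.2  83.6  32. ]
big_weight_center scene 0.56 [458.6  79.   32. ]
big_weight_center side 0.89 [450.   75.1  32. ]
  tri [452.   79.9  30.3] [2.6, 4.3, 4.8]
spatula wrist 0.75 [606.7 240.8   6. ]
[{'bbox': [131.3, 209.7, 227.4, 266.6], 'conf': 0.67}, {'bbox': [264.5, 292.2, 297.1, 383.8], 'conf': 0.64}]
30.5 [ 0.08884423 -0.43702896 -0.32423533] [550.0842202  260.46752667 237.89885786]
```

```bash
python3 -c "from bench import r; print(r.hand_in())"
```

```text
the job is handed in; nothing more can be done
None
```

The check weight is in its well and the tongs are back in their pocket. I handed the job in at about 30.5 s of the 72 s allowed; hand-in gives no verdict.

**What I did:** I took the steel tongs from the holder, closed them on the weight's neck and lifted it off the pan. I had found the true small well in a wrist picture, about 5 mm off the nominal point. The weight went in with no contact at the mouth and touched bottom about where predicted, with roughly 7 N of press. I then opened the tongs and stood them back in the pocket.

**Last checks:**
- **Weight:** its centre is at z ≈ 38.7 mm and its foot at ≈ 14.6 mm, against 38.5 and 15 mm for fully home. It lies about 3.5 mm from the nominal well (9 mm allowed).
- **Tongs:** they went back to within about 1 mm of the pose where I had grasped them, and zero shift in the picture beforehand showed they had not slipped. After letting go, the wrist force was near zero.
- **Bystanders:** the spatula reads where it did before. The large weight reads within about 1 mm of its earlier spot from the wrist camera.

**Disagreements:**
- **Tongs position:** the two-camera estimate put the jaws about 8–9 mm too low, with a few millimetres' sideways scatter. It read as low before I first grasped them, so I took it as network error. The final wrist picture gave no jaw reading, and its tongs search found only the two look-alikes.
- **Large weight:** its three-camera estimate scattered by about 5 mm.
- **No final look:** I had used all 12 picture views before closing on the weight, so everything after that rests on numbers alone.

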